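# Flag the tired isolation mount

### The job

One of the three microscope isolation mounts on the rack has gone soft. Press the spring pads one after another with the closed fingertips until you have felt the softest of the three give, then push that mount's tag all the way down. Leave the other two tags up, and do not pull up a tag or shift the loose things standing around.

Things in the scene. Friction and masses are not known exactly. Their poses are not given: they have to be found in the camera images.
- rack: fixed grey rack plate, 155 x 420 x 8 mm, carrying three outwardly identical aluminium isolation mounts in a row, 130 mm apart. Origin on the bench under the middle pad; x points across the row from the pads to the tags, y along the row towards the left mount, z up. It lies at different places and yaws (up to 0.3 rad) on the bench. Which place holds the softest mount changes from time to time
- pad_left (a point): fixed point: centre of the top of the left mount's round dark grey pad when not pressed (left is the rack's +y end, the robot's left). The pad is flat, 46 mm across, its top 62 mm above the bench; it is pushed straight down on its coil spring, up to 12 mm, and springs back when let go
- tag_left (a point): fixed point: centre of the top of the left mount's tag when it stands up, 60 mm from the pad's centre along the rack's +x. The tag is a white cap 16 x 32 x 6 mm (x, y, z in the rack's axes) on a thin blade, its top 60 mm above the bench; it slides 16 mm straight down against about 4 N of friction until the cap rests on its black holder (top then 44 mm above the bench), and stays where it is left
- pad_middle (a point): fixed point: centre of the top of the middle mount's round dark grey pad when not pressed (left is the rack's +y end, the robot's left). The pad is flat, 46 mm across, its top 62 mm above the bench; it is pushed straight down on its coil spring, up to 12 mm, and springs back when let go
- tag_middle (a point): fixed point: centre of the top of the middle mount's tag when it stands up, 60 mm from the pad's centre along the rack's +x. The tag is a white cap 16 x 32 x 6 mm (x, y, z in the rack's axes) on a thin blade, its top 60 mm above the bench; it slides 16 mm straight down against about 4 N of friction until the cap rests on its black holder (top then 44 mm above the bench), and stays where it is left
- pad_right (a point): fixed point: centre of the top of the right mount's round dark grey pad when not pressed (left is the rack's +y end, the robot's left). The pad is flat, 46 mm across, its top 62 mm above the bench; it is pushed straight down on its coil spring, up to 12 mm, and springs back when let go
- tag_right (a point): fixed point: centre of the top of the right mount's tag when it stands up, 60 mm from the pad's centre along the rack's +x. The tag is a white cap 16 x 32 x 6 mm (x, y, z in the rack's axes) on a thin blade, its top 60 mm above the bench; it slides 16 mm straight down against about 4 N of friction until the cap rests on its black holder (top then 44 mm above the bench), and stays where it is left
- pad_p (a joint): how far one of the three pads is pressed down, m: 0 up, 0.012 fully down. The letter does not tell which place it is at, left, middle or right. About 1.1 N starts any pad; after that the softest pad takes 0.45 N per mm (6.5 N for its full travel), the other two 1.15 and 1.8 N per mm
- tag_p (a joint): how far the tag on the same mount as joint pad_p is pushed down, m: 0 standing up as at the start, 0.016 fully down, negative if pulled up (it comes up 10 mm at most)
- pad_q (a joint): how far one of the three pads is pressed down, m: 0 up, 0.012 fully down. The letter does not tell which place it is at, left, middle or right. About 1.1 N starts any pad; after that the softest pad takes 0.45 N per mm (6.5 N for its full travel), the other two 1.15 and 1.8 N per mm
- tag_q (a joint): how far the tag on the same mount as joint pad_q is pushed down, m: 0 standing up as at the start, 0.016 fully down, negative if pulled up (it comes up 10 mm at most)
- pad_r (a joint): how far one of the three pads is pressed down, m: 0 up, 0.012 fully down. The letter does not tell which place it is at, left, middle or right. About 1.1 N starts any pad; after that the softest pad takes 0.45 N per mm (6.5 N for its full travel), the other two 1.15 and 1.8 N per mm
- tag_r (a joint): how far the tag on the same mount as joint pad_r is pushed down, m: 0 standing up as at the start, 0.016 fully down, negative if pulled up (it comes up 10 mm at most)
- objective: a loose microscope objective, a steel barrel 26 mm across and 40 mm tall, standing on the rack between the left and middle mounts; origin at the centre of its underside. Leave alone
- dust_cap: a loose black cap, 30 mm across and 14 mm tall, on the rack between the middle and right mounts; origin at the centre of its underside. Leave alone
- oil_bottle: a small loose amber bottle, 32 mm across and 70 mm tall, standing on the bench off the rack's left end; origin at the centre of its underside. Leave alone
- slide_box: a loose wooden box 35 x 85 x 32 mm (x, y, z) on the bench off the rack's right end; origin at the centre of its underside. Leave alone
- dish: a loose round white dish, 90 mm across and 15 mm tall, on the bench beyond the rack; origin at the centre of its underside. Leave alone
- screwdriver: a loose screwdriver about 150 mm long lying on the bench beyond the rack, its x axis along its length; its tallest part is below 35 mm. Leave alone
- label_box: a loose flat cardboard box 40 x 75 x 22 mm (x, y, z) on the bench between the robot and the rack; origin at the centre of its underside. Leave alone

How it is judged:
By the outcome, as a careful person would: the job done as asked, in the order asked, and still so for the second after the job is handed in, with the robot touching nothing.
It also fails if it takes over 45 s, if anything falls off the work surface, if the arm or the gripper's body presses on something with over 40 N, if the wrist force passes 120 N, or if a joint passes its speed limit or range.

### The arm

A 7-joint arm with a two-finger parallel gripper is mounted at the origin on the work surface. World frame = base frame: x ahead of the robot, y to its left, z up, the work surface at z = 0. Lengths are in m, angles in rad, forces in N, time in s.
With the tool pointing down it reaches from about 0.425 to 1.025 m from the base axis. Payload 9.4 kg.
Tool frame: the origin (TCP) lies at the very end of the fingers, on their centre line; the grasp point (between the pads) lies 19 mm behind it; z points along the fingers, y is the direction in which the jaws open and shut (so a half turn about z gives the same grasp; the last joint's range is limited). The gripper opens to 85 mm and grips with 20 to 120 N. Pads are 22 mm wide; open, the fingers measure 114 mm over their backs; the gripper's body (76 mm by 85 mm) begins 54 mm behind the grasp point. The pads swing forward as they close: fully open they stand 13 mm farther back than shut.
Start: joints at [-1.416, 0.599, -0.003, 1.599, 0.002, 0.943, -0.08], TCP at [0.167, 0.706, 0.231] pointing down, gripper open.
Joint ranges: [-2.57, 2.57], [-0.35, 1.97], [-1.29, 1.29], [0.11, 2.56], [-1.05, 4.19], [0.11, 1.86], [-2.63, 2.63]. Speed limits (rad/s): [2.22, 2.22, 3.01, 3.01, 3.14, 3.14, 3.14].

### API

Orientations are given as a unit quaternion [w, x, y, z].
In Python, from bench import telemetry, cams, r gives the robot as it stands.
- The arm moves only by the tool servo_tool, never from a script. Its argument "increments" is one flat list of numbers, 7 for each row, row after row: the shift along the tool's x, y, z in m, then the turn, a rotation vector about the tool's x, y, z in rad, then the gripper's target within -1 to 1 (shut at 1, half-way at 0, fully open at -1). A call has 1 to 12 rows; each row is the pose to reach, as a shift and turn from the pose measured when the call began, along the tool's axes at that moment; what a row does not reach only later rows make up. A row lasts 1/10 s, in which the tool goes at most 50 mm and 8.59 degrees, less where a joint would pass 70% of its speed; a pose out of reach is approached as far as the arm can. A call with a gripper value outside its range is refused whole. The fingers move at their own pace and stop on an object; "force" is the grip in N (left out, the last holds). Time passes only in rows, so rows that repeat a pose let the fingers close. It gives the time, the measured TCP pose, the force and the opening at its end, in the units of the state.
- telemetry.read_state(): the state, without advancing time (a new reading comes with each control period).
- cams.camera(name): name is "scene" or "top" or "wrist"; returns the picture (420x560x3 uint8, red, green, blue); there is no depth.
- cams.calibration(name): a dict with "fx", "fy", "cx", "cy" (pixels), "view" (4x4, takes a point from world to camera coordinates). Camera axes: x right, y up, looking along -z (the intrinsics and any distortion apply to the point x, -y, -z); pixel columns grow to the right and rows downward; lengths in m; the calibration is good to about 2 mm. A picture is of the moment at which its call begins: read the wrist's pose just before it. calibration takes no time and is no camera call; for the wrist camera it gives the pose at the moment of the call.
- r.job_done(): hands the job in, once; it reports no verdict.
The state is a dict: "clock": time; "q": joint angles; "dq": joint speeds; "tau": joint torques, N m; "eef_pos": TCP position; "eef_rot": TCP orientation; "wrist_force": force on the tool from outside, world axes, zero at the start; "torque": the same for the moment, N m; "grip_width": opening from 0.0 (shut) to 1.0 (fully open).
Only numpy, scipy, OpenCV 4.12 (cv2) and the standard library are available. Lean on these libraries where they do the work, as an engineer would, in place of code of your own. Each camera call takes 0.05 s, during which the arm holds its last target.

## Working session

There is one attempt and no reset: what is moved stays moved. The work goes in short steps, Python scripts to look and compute and a tool call to move; the robot and the scene stay as the last step left them, time stands still between calls to the robot, and variables do not carry over. Pictures are saved under pics/ and viewed, and the job is handed in when it is done.

Besides the shell and the picture viewer there is one more tool, called as name(argument=value, ...) on one line, values as JSON. servo_tool: Moves the arm, as the interface text tells. Its arguments: {"type":"object","properties":{"increments":{"type":"array"},"force":{"type":"number"}},"required":["increments"]}

```bash
mkdir -p pics; ls; python3 - <<'E'
from bench import telemetry, cams, r
import cv2, json
s=telemetry.read_state()
print({k:s[k] for k in ('clock','eef_pos','eef_rot','wrist_force','grip_width')})
for n in ("scene","top"):
    cv2.imwrite(f"pics/{n}0.png",cams.camera(n)[:,:,::-1])
    c=cams.calibration(n); print(n,c)
E
```

```text
pics
{'clock': 0.0, 'eef_pos': array([0.1664488 , 0.70516635, 0.23042268]), 'eef_rot': array([-2.33197804e-05,  1.15607552e-01,  9.93294674e-01, -7.64133501e-04]), 'wrist_force': array([ 0.64435229, -0.01537477,  0.02276909]), 'grip_width': 0.9962848444396283}
scene {'fx': 463.8695340615925, 'fy': 463.8695340615925, 'cx': 275.419657663781, 'cy': 210.04757428522194, 'view': array([[-0.62609206,  0.77969353,  0.00931307,  0.30912785],
       [-0.59301952, -0.48388046,  0.64357405,  0.31500705],
       [ 0.50629693,  0.39741377,  0.76532719, -1.34119488],
       [ 0.        ,  0.        ,  0.        ,  1.        ]])}
top {'fx': 394.1543192520322, 'fy': 394.1543192520322, 'cx': 276.8390041818961, 'cy': 212.9314551725128, 'view': array([[-0.00273785, -0.99999117, -0.00318853,  0.0154869 ],
       [ 0.98325617, -0.00327299,  0.1821993 , -0.56487376],
       [-0.18220813, -0.00263631,  0.98325645, -1.0026805 ],
       [ 0.        ,  0.        ,  0.        ,  1.        ]])}
```

View pics/top0.png

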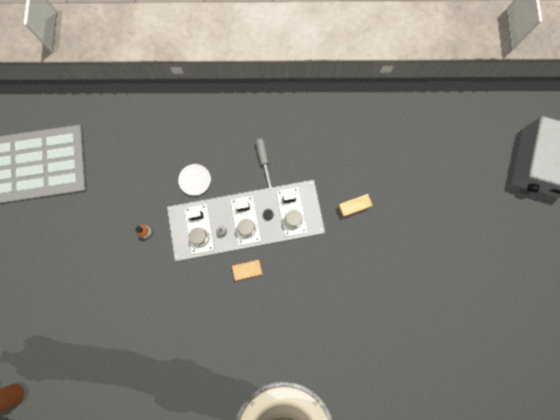

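View pics/scene0.png

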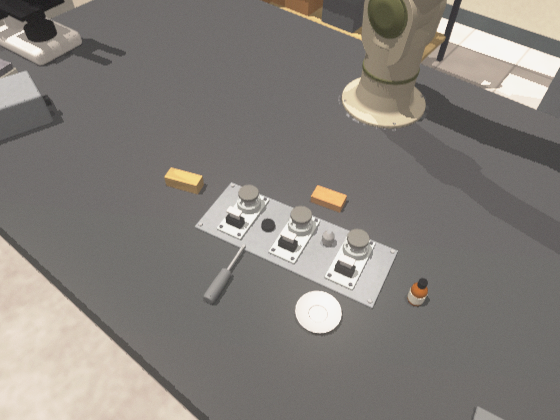

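```bash
python3 - <<'E'
import cv2
a=cv2.imread("pics/top0.png")[170:270,155:335]; cv2.imwrite("pics/top0c.png",cv2.resize(a,None,fx=4.4,fy=4.4,interpolation=cv2.INTER_CUBIC))
a=cv2.imread("pics/scene0.png")[175:305,190:400]; cv2.imwrite("pics/scene0c.png",cv2.resize(a,None,fx=3.8,fy=3.8,interpolation=cv2.INTER_CUBIC))
E
```

```text
(no output)
```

View pics/top0c.png

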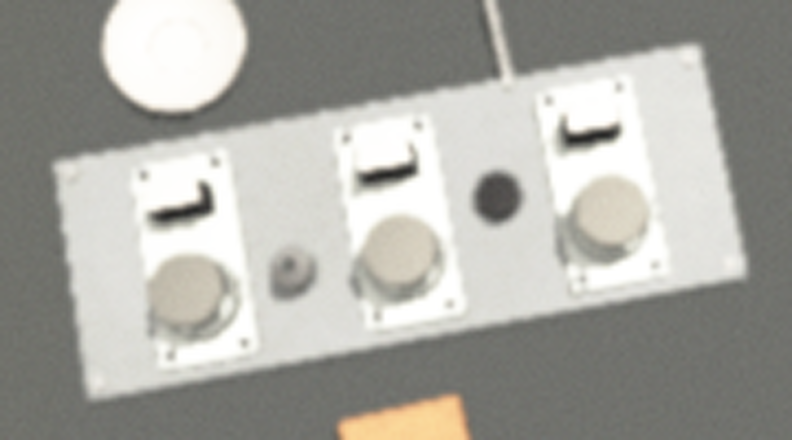

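View pics/scene0c.png

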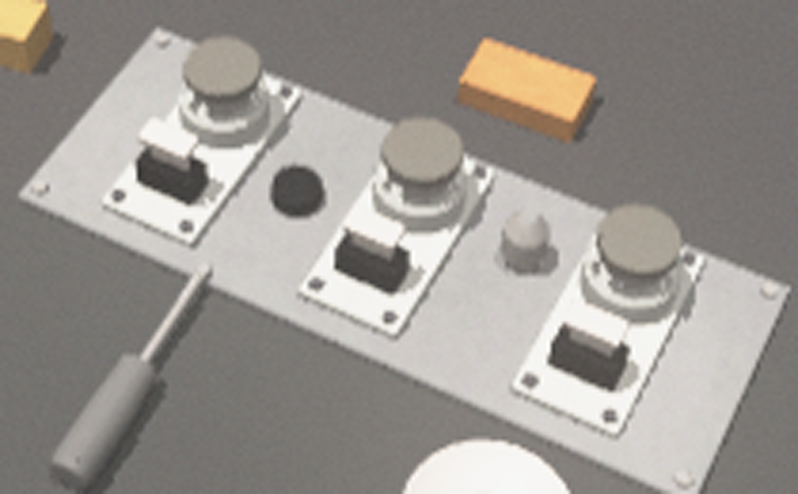

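```bash
cat > h.py <<'E'
import numpy as np, cv2
from scipy.optimize import least_squares
def proj(c,P):
    P=np.atleast_2d(P); p=(c['view'][:3,:3]@P.T).T+c['view'][:3,3]
    return np.c_[c['cx']+c['fx']*p[:,0]/-p[:,2], c['cy']+c['fy']*(-p[:,1])/-p[:,2]]
def pts(th):
    x,y,a=th; R=np.array([[np.cos(a),-np.sin(a)],[np.sin(a),np.cos(a)]])
    L=[(0,.13,.062),(0,0,.062),(0,-.13,.062),(.06,.13,.06),(.06,0,.06),(.06,-.13,.06)]
    return np.array([[*(R@[l[0],l[1]]+[x,y]),l[2]] for l in L])
E
python3 - <<'E'
from h import *
from bench import cams
t=cams.calibration('top'); s=cams.calibration('scene')
T=np.array([[191,290],[401,254],[609,216]])/4.4+[155,170]-.39
S=np.array([[638,239],[421,150],[222,68],[599,328],[375,236],[170,140]])/3.8+[190,175]-.37
ft=lambda th:(proj(t,pts(th))[:3]-T).ravel()
fs=lambda th:(proj(s,pts(th))-S).ravel()
for f in (ft,fs,lambda th:np.r_[ft(th),fs(th)]):
    o=least_squares(f,[.6,0.1,.1]); print(o.x.round(4), f(o.x).round(1))
print(pts(o.x).round(4))
E
```

```text
[0.5253 0.0958 0.1739] [-1.2  0.3 -0.  -0.2  1.2 -0.1]
[0.5332 0.1004 0.1856] [ 0.7  0.7  0.5  0.6 -0.1  0.4 -0.4 -0.5 -0.3 -1.6 -0.5  0.4]
[0.5306 0.0989 0.1829] [-2.3 -1.3 -1.2 -2.2 -0.  -2.5  0.7 -0.3  0.7 -0.5  0.3 -0.7 -0.5 -1.7
 -0.2 -2.8 -0.2 -0.8]
[[ 0.507   0.2267  0.062 ]
 [ 0.5306  0.0989  0.062 ]
 [ 0.5542 -0.0289  0.062 ]
 [ 0.566   0.2377  0.06  ]
 [ 0.5896  0.1098  0.06  ]
 [ 0.6132 -0.018   0.06  ]]
```

```bash
cat >> h.py <<'E'
from scipy.spatial.transform import Rotation as Ro
def plan(target,yaw=0.183):
    from bench import telemetry
    s=telemetry.read_state(); q=s['eef_rot']; R=Ro.from_quat([q[1],q[2],q[3],q[0]])
    a=np.pi+yaw
    Rt=Ro.from_matrix(np.array([[np.cos(a),np.sin(a),0],[np.sin(a),-np.cos(a),0],[0,0,-1.]]))
    print('t',round(s['clock'],2),'pos',s['eef_pos'].round(4),'F',s['wrist_force'].round(2),'grip',round(s['grip_width'],2))
    print('shift',R.inv().apply(np.array(target)-s['eef_pos']).round(4),'turn',(R.inv()*Rt).as_rotvec().round(4))
E
python3 -c "
from h import *
plan([.50,.10,.24])"
```

```text
t 0.1 pos [0.1665 0.7052 0.2305] F [ 0.3  -0.11 -0.3 ] grip 1.0
shift [-0.4636 -0.5124 -0.0087] turn [-1.400e-03 -2.000e-04 -4.148e-01]
```

servo_tool(increments=[-0.033,-0.036,-0.001,0,0,-0.03,1,-0.066,-0.073,-0.002,0,0,-0.06,1,-0.099,-0.11,-0.003,0,0,-0.09,1,-0.132,-0.146,-0.004,0,0,-0.12,1,-0.166,-0.183,-0.004,0,0,-0.15,1,-0.199,-0.22,-0.005,0,0,-0.18,1,-0.232,-0.256,-0.005,0,0,-0.21,1,-0.265,-0.293,-0.006,0,0,-0.24,1,-0.298,-0.329,-0.006,0,0,-0.27,1,-0.331,-0.366,-0.007,0,0,-0.3,1,-0.364,-0.403,-0.007,0,0,-0.33,1,-0.39,-0.433,-0.008,0,0,-0.36,1])

```text
clock: 1.3
eef_pos: [0.4474, 0.1913, 0.2391]
eef_rot: [-0.0, -0.064, 0.998, -0.001]
wrist_force: [0.8, -0.1, 0.2]
grip_width: -0.006
```

```bash
python3 -c "
from h import *
plan([.50,.10,.24])"
```

```text
t 1.3 pos [0.4474 0.1913 0.2391] F [ 0.76 -0.08  0.2 ] grip -0.01
shift [-0.0405 -0.0973 -0.0008] turn [-0.002  -0.0006 -0.0552]
```

servo_tool(increments=[-0.02,-0.048,0,0,0,-0.03,1,-0.04,-0.097,0,0,0,-0.055,1,-0.04,-0.097,0,0,0,-0.055,1,-0.04,-0.097,0,0,0,-0.055,1])

```text
clock: 1.7
eef_pos: [0.4999, 0.0984, 0.239]
eef_rot: [-0.0, -0.089, 0.996, -0.001]
wrist_force: [-0.2, 0.7, 0.6]
grip_width: -0.002
```

```bash
python3 - <<'E'
from h import *
from bench import cams
plan([.53,.10,.24])
c=cams.calibration('wrist'); print(c)
cv2.imwrite('pics/w1.png',cams.camera('wrist')[:,:,::-1])
import pickle; pickle.dump(c,open('w1.pkl','wb'))
E
```

```text
t 1.7 pos [0.4999 0.0984 0.239 ] F [-0.22  0.68  0.64] grip -0.0
shift [-0.0299 -0.0038 -0.001 ] turn [-0.0022 -0.0011 -0.0045]
{'fx': 375.8939190230116, 'fy': 375.8939190230116, 'cx': 274.0629663586963, 'cy': 208.58143121290297, 'view': array([[-0.17582762,  0.98441651, -0.00296338, -0.00747246],
       [-0.93922859, -0.16865665, -0.29900601,  0.52835266],
       [-0.29484625, -0.04979022,  0.95424663, -0.23465984],
       [ 0.        ,  0.        ,  0.        ,  1.        ]])}
```

View pics/w1.png

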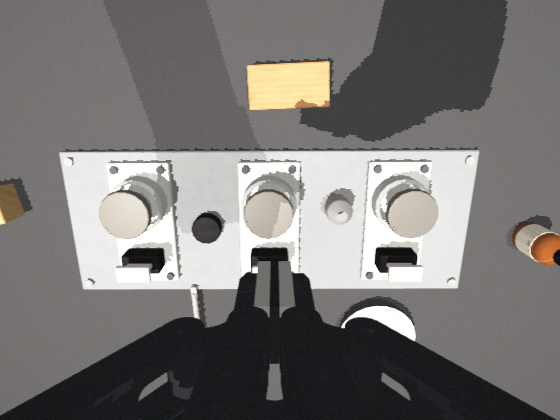

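```bash
python3 - <<'E'
from h import *
a=cv2.imread("pics/w1.png")
k=np.hstack([cv2.resize(a[180:295,x:x+95],None,fx=4,fy=4,interpolation=cv2.INTER_CUBIC) for x in (90,365)])
cv2.imwrite('pics/w1c.png',k)
E
```

```text
(no output)
```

View pics/w1c.png

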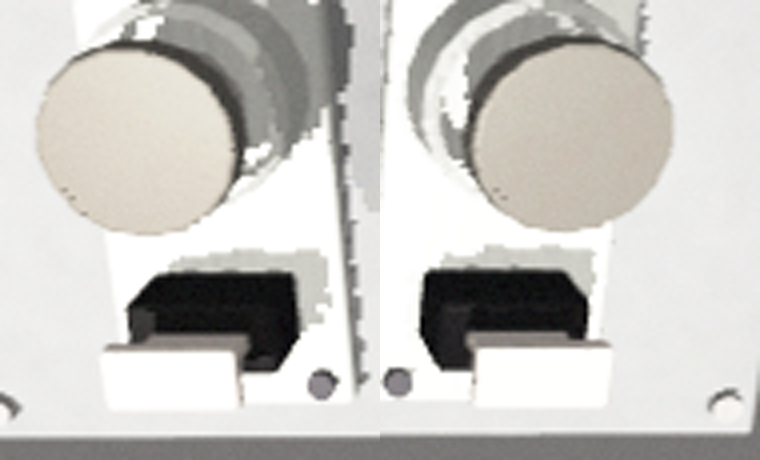

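```bash
python3 - <<'E'
from h import *
import pickle
c=pickle.load(open('w1.pkl','rb'))
W=np.array([[412.4,214.2],[268.7,214.3],[123.9,214.7],[405,273.5],[132.9,274]])
f=lambda th:(proj(c,pts(th))[[0,1,2,3,5]]-W).ravel()
o=least_squares(f,[.53,.1,.18]); print(o.x.round(4),f(o.x).round(1)); print(pts(o.x).round(4))
plan([*pts(o.x)[1][:2],.08],o.x[2])
E
```

```text
[0.531  0.0973 0.1799] [ 1.1 -0.  -0.5  0.2 -0.5  0.1  0.9  0.1 -0.9  0. ]
[[ 0.5077  0.2252  0.062 ]
 [ 0.531   0.0973  0.062 ]
 [ 0.5542 -0.0306  0.062 ]
 [ 0.5667  0.2359  0.06  ]
 [ 0.59    0.108   0.06  ]
 [ 0.6132 -0.0199  0.06  ]]
t 1.75 pos [0.4992 0.1002 0.239 ] F [-0.38  0.1   0.43] grip -0.0
shift [-0.0309 -0.0083  0.1589] turn [-0.0017 -0.0014  0.0015]
```

servo_tool(increments=[-0.015,-0.004,0.04,0,0,0,1,-0.031,-0.008,0.08,0,0,0,1,-0.031,-0.008,0.12,0,0,0,1,-0.031,-0.008,0.15,0,0,0,1,-0.031,-0.008,0.164,0,0,0,1,-0.031,-0.008,0.164,0,0,0,1,-0.031,-0.008,0.164,0,0,0,1])

```text
clock: 2.45
eef_pos: [0.5304, 0.0993, 0.0751]
eef_rot: [-0.001, -0.092, 0.996, -0.001]
wrist_force: [-0.5, -0.0, -0.6]
grip_width: 0.004
```

```bash
python3 -c "
from h import *
plan([.531,.0973,.054],.18)"
```

```text
t 2.45 pos [0.5304 0.0993 0.0751] F [-0.49 -0.04 -0.63] grip 0.0
shift [-0.0002 -0.0021  0.0211] turn [-0.0011 -0.0019  0.0036]
```

Two-stage press, 3 mm then 8 mm.

servo_tool(increments=[0,-0.002,0.006,0,0,0,1,0,-0.002,0.011,0,0,0,1,0,-0.002,0.016,0,0,0,1,0,-0.002,0.016,0,0,0,1,0,-0.002,0.016,0,0,0,1])

```text
clock: 2.95
eef_pos: [0.5311, 0.0976, 0.0594]
eef_rot: [-0.001, -0.092, 0.996, -0.0]
wrist_force: [1.1, 1.7, 2.9]
grip_width: -0.003
```

servo_tool(increments=[0,0,0.003,0,0,0,1,0,0,0.005,0,0,0,1,0,0,0.005,0,0,0,1,0,0,0.005,0,0,0,1])

```text
clock: 3.35
eef_pos: [0.5312, 0.0976, 0.0544]
eef_rot: [-0.0, -0.092, 0.996, -0.0]
wrist_force: [-0.6, 0.9, 4.9]
grip_width: 0.003
```

```bash
python3 -c "
from h import *
plan([.531,.0973,.080],.18)"
```

```text
t 3.35 pos [0.5312 0.0976 0.0544] F [-0.61  0.93  4.86] grip 0.0
shift [ 0.0003 -0.0003 -0.0256] turn [-0.0007 -0.0011  0.0035]
```

servo_tool(increments=[0,0,0.002,0,0,0,1,0,0,0.0025,0,0,0,1,0,0,0.0025,0,0,0,1])

```text
clock: 3.65
eef_pos: [0.5312, 0.0976, 0.052]
eef_rot: [-0.0, -0.092, 0.996, -0.0]
wrist_force: [-0.2, 0.7, 6.1]
grip_width: -0.001
```

servo_tool(increments=[0,0,-0.01,0,0,0,1,0,0,-0.03,0,0,0,1,0,0,-0.038,0,0,0,1,0,0,-0.038,0,0,0,1])

```text
clock: 4.05
eef_pos: [0.5317, 0.0975, 0.0911]
eef_rot: [0.0, -0.091, 0.996, -0.0]
wrist_force: [-0.2, -0.1, 0.3]
grip_width: -0.001
```

```bash
python3 -c "
from h import *
plan([.5542,-.0306,.080],.18)"
```

```text
t 4.05 pos [0.5317 0.0975 0.0911] F [-0.19 -0.07  0.29] grip -0.0
shift [ 0.0012 -0.1301  0.0112] turn [-0.0007  0.0008  0.0032]
```

servo_tool(increments=[-0.03,0,0,0,0,0,1,-0.0593,0,0,0,0,0.003,1,-0.0593,0,0,0,0,0.003,1,-0.0593,0,0,0,0,0.003,1])

```text
clock: 4.45
eef_pos: [0.5894, 0.1081, 0.0903]
eef_rot: [-0.0, -0.09, 0.996, -0.0]
wrist_force: [0.1, 0.3, 0.1]
grip_width: -0.002
```

```bash
python3 - <<'E'
from h import *
from bench import cams
plan([.59,.108,.044],.18)
cv2.imwrite('pics/s2.png',cv2.resize(cams.camera('scene')[150:300,180:400,::-1],None,fx=3.6,fy=3.6,interpolation=cv2.INTER_CUBIC))
E
```

```text
t 4.45 pos [0.5894 0.1081 0.0903] F [0.09 0.26 0.11] grip -0.0
shift [-0.0006 -0.0002  0.0463] turn [-0.0009 -0.0007  0.0001]
```

View pics/s2.png

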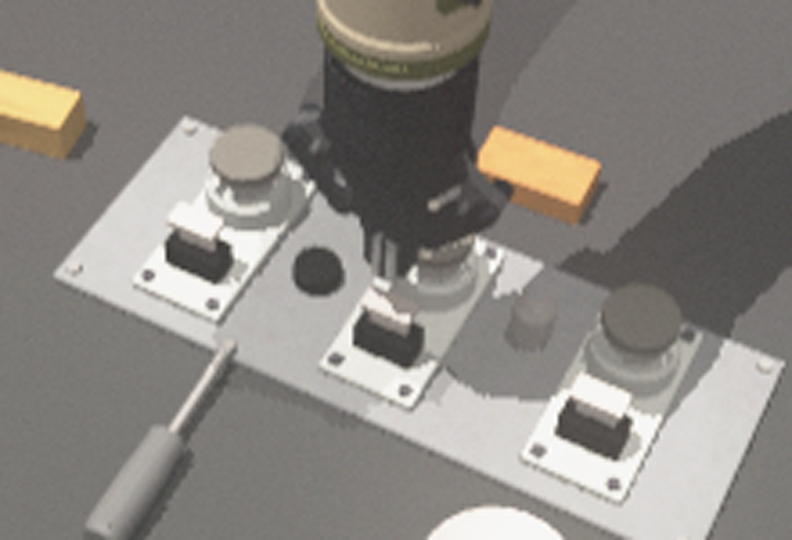

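The fingertips (≈(390,275)) are above the middle cap (≈(385,308)), and everything else is in place. I'm pushing down now.

servo_tool(increments=[0,0,0.015,0,0,0,1,0,0,0.026,0,0,0,1,0,0,0.033,0,0,0,1,0,0,0.039,0,0,0,1,0,0,0.044,0,0,0,1,0,0,0.046,0,0,0,1,0,0,0.046,0,0,0,1])

```text
clock: 5.2
eef_pos: [0.5887, 0.1079, 0.0443]
eef_rot: [-0.0, -0.09, 0.996, -0.001]
wrist_force: [-0.3, -0.5, 0.1]
grip_width: 0.001
```

servo_tool(increments=[0,0,0.001,0,0,0,1,0,0,0.002,0,0,0,1,0,0,0.002,0,0,0,1])

```text
clock: 5.5
eef_pos: [0.5895, 0.1081, 0.044]
eef_rot: [0.001, -0.09, 0.996, -0.0]
wrist_force: [-4.7, -0.7, 18.2]
grip_width: 0.001
```

servo_tool(increments=[0,0,-0.01,0,0,0,1,0,0,-0.04,0,0,0,1,0,0,-0.08,0,0,0,1,0.04,0,-0.12,0,0,0,1,0.08,0,-0.16,0,0,0,1,0.09,0,-0.18,0,0,0,1,0.09,0,-0.18,0,0,0,1,0.09,0,-0.18,0,0,0,1])

```text
clock: 6.3
eef_pos: [0.5017, 0.0923, 0.2251]
eef_rot: [0.002, -0.09, 0.996, -0.0]
wrist_force: [0.4, 0.1, 0.1]
grip_width: -0.0
```

```bash
python3 - <<'E'
from h import *
from bench import cams
plan([.59,.108,.044],.18)
s=cv2.resize(cams.camera('scene')[150:300,180:400,::-1],None,fx=3.6,fy=3.6,interpolation=cv2.INTER_CUBIC)
cv2.imwrite('pics/s3.png',s); cv2.imwrite('pics/w3.png',cams.camera('wrist')[:,:,::-1])
E
```

```text
t 6.3 pos [0.5017 0.0923 0.2251] F [0.38 0.13 0.06] grip -0.0
shift [-0.0888 -0.0003  0.1815] turn [-0.0005  0.0049  0.0001]
```

View pics/s3.png

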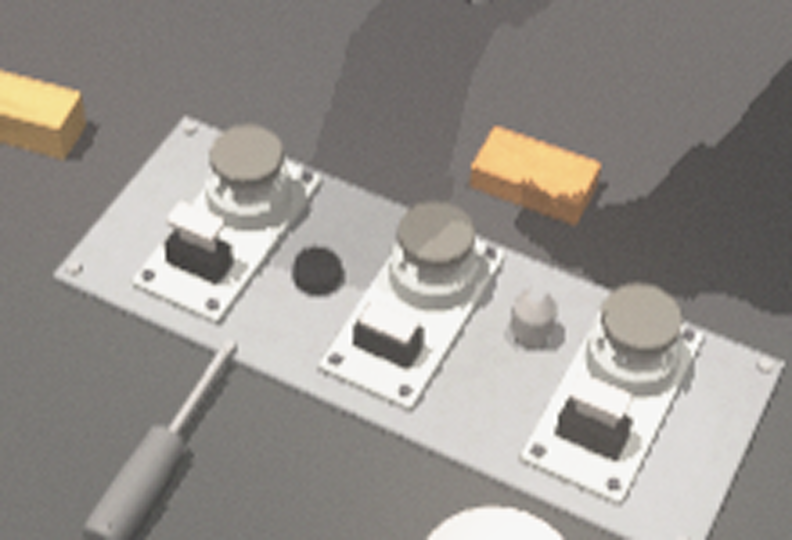

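View pics/w3.png

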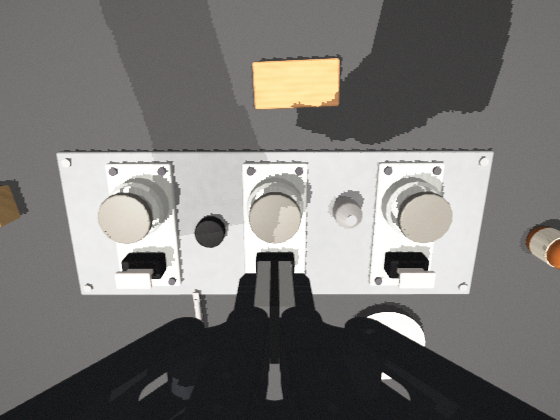

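The scene picture shows the middle cap resting on its holder at (388,328). The left cap at (603,403) and the right cap at (197,224) are still up, the pads have sprung back and the loose things haven't moved.

```bash
python3 -c "
from bench import r
print(r.job_done())"
```

```text
the job is handed in; nothing more can be done
None
```

The middle mount is the soft one. I pushed its tag all the way down and handed the job in at about 6.4 s.

- **Finding the soft mount:** I pressed the middle pad first. It took about 2.9, 4.9 and 6.1 N at about 2.6, 7.6 and 10 mm of travel. That is roughly 0.45 N per mm, which matches the softest mount (the others are 1.15 and 1.8). Because that was clear, I did not press the left and right pads.
- **Pushing the tag:** The fingertips stopped hard at z = 0.044 m with 18 N, so the cap is resting on its holder. That is the fully-down height.
- **Last check:** After I withdrew the arm, the scene picture showed the middle tag down and the left and right tags up. The pads had sprung back, and the loose things in view looked unmoved. The robot was touching nothing.
- **Disagreement:** The top and scene cameras differed by about 8 mm on where the rack was. I used the wrist camera's position, which agreed with the fit of those two cameras together to about 2 mm, and the contact heights fitted it.

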